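# Set the suction damper and hold the dust clean-out gate open

## Robot

A 7-joint arm with a two-finger parallel gripper is mounted at the origin on the work surface. World frame = base frame: x ahead of the robot, y to its left, z up, the work surface at z = 0. Lengths are in m, angles in rad, forces in N, time in s.
With the tool pointing down it reaches from about 0.425 to 0.95 m from the base axis. Payload 4.7 kg.
Tool frame: the origin (TCP) lies between the finger pads; the fingertips stand 25 mm ahead of it and the grasp point (between the pads) lies 6 mm ahead of it; x points along the fingers, z is the direction in which the jaws open and shut, and the axes are right-handed (so a half turn about x gives the same grasp; the last joint's range is limited). The gripper opens to 85 mm and grips with 20 to 120 N. Pads are 22 mm wide; open, the fingers measure 114 mm over their backs; the gripper's body (76 mm by 85 mm) begins 54 mm behind the grasp point. The pads swing forward as they close: fully open they stand 13 mm farther back than shut.
Start: joints at [-1.368, 0.469, -0.049, 1.532, 0.024, 1.141, -0.082], TCP at [0.155, 0.657, 0.256] pointing down, gripper open.
Joint ranges: [-2.59, 2.59], [-0.33, 1.99], [-1.39, 1.29], [0.1, 2.45], [-1.04, 4.18], [0.21, 1.99], [-2.66, 2.66]. Speed limits (rad/s): [2.57, 2.57, 3.14, 3.14, 3.14, 3.14, 3.14].

## Interface

Orientations are given as a 3x3 rotation matrix whose columns are the frame's x, y, z axes.
In Python, from rig import * gives the robot as it stands. Calls block until the motion is done:
- movep(position, orientation): joint-space move of the TCP to a pose.
- move_l(position, attitude=None, feed=0.15, until_force=None): straight line of the TCP; attitude=None keeps the orientation; feed is the mean speed in m/s. With until_force (N) it stops when the force on the tool has changed by that much, and returns True; else False.
- move_joints(angles): joint-space move.
- command_gripper(opening, newtons=None): finger opening in m; newtons is the grip in N (None keeps the last); returns when the fingers have stopped.
- sleep(seconds).
- inverse_kinematics(position, orientation): joint angles nearest the present ones, or None.
- sense(): the state.
- camera(name): name is "scene" or "top" or "wrist"; returns (picture, depth): 480x640x3 uint8, red, green, blue; 480x640 float32, m along the optical axis (not along the pixel's ray), 0 where there is no reading.
- camera_params(name): a dict with "K" (3x3 intrinsics, pixels), "position" and "rotation" of the camera in the world; the wrist camera has in their place "tool_from_camera" (4x4, takes a point from camera to tool coordinates, whose origin is the TCP and whose axes are the tool frame's). Camera axes: x right, y down, z forward; pixel columns grow to the right and rows downward; lengths in m; the calibration is good to about 2 mm. A picture is of the moment at which its call begins: read the wrist's pose just before it. camera_params takes no time and is no camera call.
A pose or a line that the arm cannot do raises Unreachable and nothing moves.
- finish_job(): hands the job in, once; it reports no verdict.
The state is a dict: "time_s": time; "joint_pos": joint angles; "qd": joint speeds; "joint_efforts": joint torques, N m; "position": TCP position; "tcp_rot": TCP orientation; "wrist_force": force on the tool from outside, world axes, zero at the start; "ft_torque": the same for the moment, N m; "finger_gap": finger opening in m.
Only numpy, scipy, OpenCV 4.12 (cv2) and the standard library are available. Lean on these libraries where they do the work, as an engineer would, in place of code of your own. Each camera call takes 0.05 s, during which the arm holds its last target.

## Task

Clear the dust trap on the mason's bench: first swing the damper lever round until it points at the small clamp on its quadrant, with the sprung gate still shut. Then pull the gate's blade out by its bar handle until the blade's front edge is level with the pointer clamped on the side rail, and keep it there: the gate springs shut if let go, so finish while still holding the handle at the mark. The lever must stay where you set it, and leave the mallet, brush and rasp alone.

Things in the scene. Friction and masses are not known exactly. Their poses are not given: they have to be found in the camera images.
- damper: Damper fixed to the bench: galvanised box 150 x 150 x 72 mm (its robot side), a round duct behind it, and a flat graduated aluminium quadrant (outer radius 134 mm, top 79 mm high) round its robot side. Origin on the bench, 70 mm behind the lever's pivot; x roughly away from the robot, z up. Damper and gate stand left and right of the robot, either way round.
- damper_pivot (a point): Pivot of the damper lever, on the vertical hinge axis at the lever's mid-height, 85 mm above the bench. Axes as the damper's.
- damper_lever (a joint): Angle of the damper lever (rad), 0 to 1.571. It swings level, anticlockwise from above as the value grows: at 0 it points 135 degrees from the damper's x (back towards the robot and to the left), at 0.785 along the damper's -x, at 1.571 back and to the right. Starts at 0 to 0.35. Light friction (about 1.5 N at the grip); stays where it is left.
- lever_grip (a point): Middle of the lever's upright round black grip: 18 mm diameter, from 88 to 143 mm above the bench, this point at 123 mm, 100 mm from the pivot axis. x points from the pivot out along the lever, z up. The lever is a flat dark steel bar 20 mm wide, 6 mm thick, its pointed end 125 mm from the pivot.
- lever_mark: Setting clamp, fixed: dark steel block 18 x 22 x 16 mm with a 4 mm nib pointing inwards, on the quadrant's rim, 125 to 150 mm from the pivot (with its screw to 162), top 95 mm above the bench. Origin on the lever's pivot axis, 79 mm above the bench; x points from the pivot out through the clamp. The lever is set when its x lies along this x (within 5 degrees).
- gate: Gate fixed to the bench: flat galvanised housing 200 x 210 x 40 mm with a round mouth 136 mm wide on it, rim 68 mm above the bench. Two aluminium rails 18 mm wide, 24 mm high run 160 mm forward from it, either side of the blade. Origin on the bench under the mouth's centre; x roughly away from the robot, y to the left, z up.
- gate_blade (a joint): How far the gate's blade is pulled out (m), 0 shut to 0.110; starts shut. A spring pulls it shut: about 4 N at 0, growing by 0.7 N per 10 mm, plus 0.8 N friction. The blade is a steel plate 150 mm wide, 4 mm thick, its top 19 mm above the bench, sliding along the gate's -x (roughly towards the robot).
- gate_grip (a point): Middle of the blade's bar handle, a round dark steel bar 12 mm thick, level, 80 mm above the bench, along the gate's y, 78 mm clear between its two uprights; 55 mm free beneath it down to the blade. Shut, it stands 50 mm in front of the housing. Axes as the gate's. The blade is pulled along -x.
- gate_edge (a point): Front edge of the blade, at its left corner (the gate's +y), beside the marked rail, 19 mm above the bench. It lies 10 mm in front of the bar's middle line (gate -x) and moves with the blade. Axes as the gate's.
- gate_mark: Pointer clamp, fixed on the gate's left rail: dark steel block 20 x 26 x 14 mm with a 4 mm wide pointer reaching inwards to just above the blade's side. Origin on the rail's top, 24 mm above the bench, in line with the pointer's middle; axes as the gate's. The blade is at the mark when gate_edge has x = 0 in these axes (within 6 mm): 45 to 85 mm of pull.
- mallet: Bystander: round beech mallet standing on its head, 228 mm tall, 104 mm wide; origin at the centre of its underside.
- brush: Bystander: blue-handled brush lying on the bench, about 240 mm long; origin on its underside, near its middle.
- rasp: Bystander: rasp lying flat at the left, 260 mm long, 26 mm wide, 20 mm high; origin on its underside, x along it towards the steel end (110 mm ahead of the origin, wooden handle end 150 mm behind).

How it is judged:
On the way, in this order (a step that is already met when the one before it is completed fails the run):
1. the lever points at its clamp while the gate is still shut (angle between the x axis of lever_grip and the x axis of lever_mark, either way round below 0.087 rad and velocity of joint damper_lever between -0.1 and 0.1 rad/s and value of joint gate_blade below 0.012 m), for 0.2 s.
2. the blade's front edge is pulled level with the pointer and held by the fingers (x of gate_edge in the frame of gate_mark between -0.006 and 0.006 m and contact force between the fingers and gate_blade above 2 N), for 0.3 s.
At the end, for the whole second after the job is handed in: The lever lies within 5 degrees of its clamp; the blade's front edge is within 6 mm of the pointer, still, and held there by the fingers (contact force over 2 N) through the last second (all of step 2 and angle between the x axis of lever_grip and the x axis of lever_mark, either way round below 0.087 rad and velocity of joint damper_lever between -0.1 and 0.1 rad/s and velocity of joint gate_blade between -0.02 and 0.02 m/s); the arm keeps its last pose, push and grip.
It fails at once if the mallet is shifted by more than 25 mm (distance of mallet from where it was at the start of the episode above 0.025 m).
It fails at once if the brush is shifted by more than 25 mm (distance of brush from where it was at the start of the episode above 0.025 m).
It fails at once if the rasp is shifted by more than 25 mm (distance of rasp from where it was at the start of the episode above 0.025 m).
It also fails if it takes over 51 s, if anything falls off the work surface, if the arm or the gripper's body presses on something with over 40 N, if the wrist force passes 120 N, or if a joint passes its speed limit or range.

## Working session

There is one attempt and no reset: what is moved stays moved. The work goes in short steps, each a Python script; the robot and the scene stay as the last script left them, time stands still between calls to the robot, and variables do not carry over. Pictures are saved under pics/ and viewed, and the job is handed in when it is done.

```bash
ls; mkdir -p pics; python3 - <<'E'
from rig import *
import cv2
s=sense();print(s['time_s'],s['position'],s['tcp_rot'])
for n in ("scene","top"):
    p,d=camera(n);cv2.imwrite(f"pics/{n}0.png",p[:,:,::-1]);import numpy as np;np.savez(f"pics/{n}0.npz",p=p,d=d)
    print(n,camera_params(n))
print(camera_params("wrist"))
E
```

```text
pics
0.0 [0.15491403 0.656416   0.25522467] [[-4.24663678e-04 -9.73259654e-01  2.29707346e-01]
 [-1.98431307e-03  2.29707734e-01  9.73257633e-01]
 [-9.99997941e-01 -4.25041218e-05 -2.02880038e-03]]
scene {'K': array([[498.0320232 ,   0.        , 314.73387644],
       [  0.        , 498.0320232 , 239.84872276],
       [  0.        ,   0.        ,   1.        ]]), 'position': array([ 1.12874983, -0.77422692,  0.94175973]), 'rotation': array([[ 0.81215861,  0.38271744, -0.44037002],
       [ 0.58342377, -0.53776608,  0.60862496],
       [-0.00388467, -0.75122234, -0.66003781]])}
top {'K': array([[624.71672546,   0.        , 306.95633258],
       [  0.        , 624.71672546, 234.62289432],
       [  0.        ,   0.        ,   1.        ]]), 'position': array([0.33190295, 0.00624502, 2.02363568]), 'rotation': array([[ 8.00232310e-04, -9.94193619e-01,  1.07603005e-01],
       [-9.99934127e-01, -2.02758387e-03, -1.12973736e-02],
       [ 1.14499509e-02, -1.07586877e-01, -9.94129751e-01]])}
{'K': array([[335.16190678,   0.        , 319.93024602],
       [  0.        , 335.16190678, 238.29209369],
       [  0.        ,   0.        ,   1.        ]]), 'tool_from_camera': array([[ 1.32200760e-04, -3.15793872e-01,  9.48827810e-01,
        -1.17150228e-01],
       [-1.08926646e-03, -9.48827301e-01, -3.15793550e-01,
         8.23474680e-02],
       [ 9.99999398e-01, -9.91778159e-04, -4.69419362e-04,
        -2.90823435e-04],
       [ 0.00000000e+00,  0.00000000e+00,  0.00000000e+00,
         1.00000000e+00]])}
```

View pics/scene0.png

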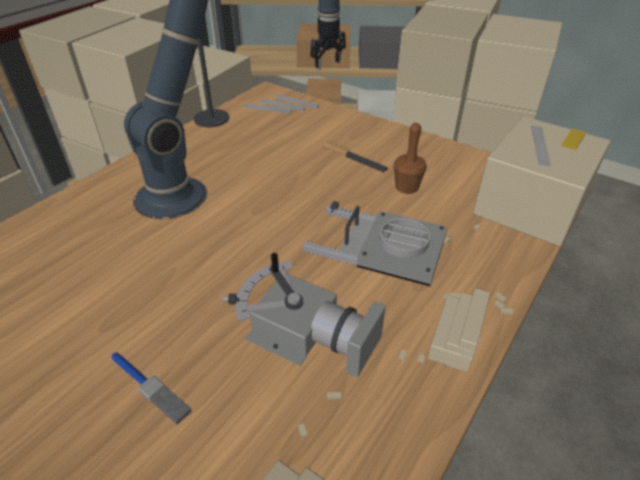

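View pics/top0.png

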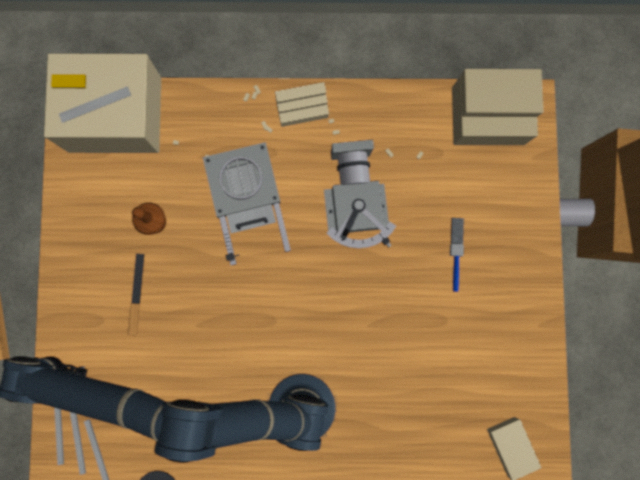

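The top view shows the gate at (240,190), the damper pivot at (358,205), the lever pointing to (345,238), the lever's clamp near (388,241) and the gate pointer clamp near (231,258). I'll zoom in next.

```bash
python3 - <<'E'
import cv2,numpy as np
p=np.load("pics/top0.npz")['p'][:,:,::-1]
cv2.imwrite("pics/top_z.png",cv2.resize(p[130:280,195:405],None,fx=3.8,fy=3.8,interpolation=cv2.INTER_CUBIC))
p=np.load("pics/scene0.npz")['p'][:,:,::-1]
cv2.imwrite("pics/scene_z.png",cv2.resize(p[190:390,220:460],None,fx=3,fy=3,interpolation=cv2.INTER_CUBIC))
E
```

```text
(no output)
```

View pics/top_z.png

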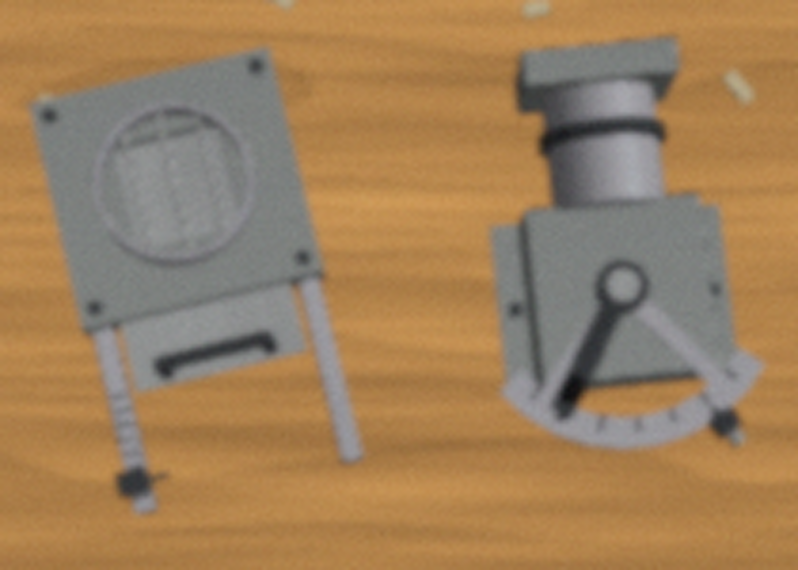

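View pics/scene_z.png

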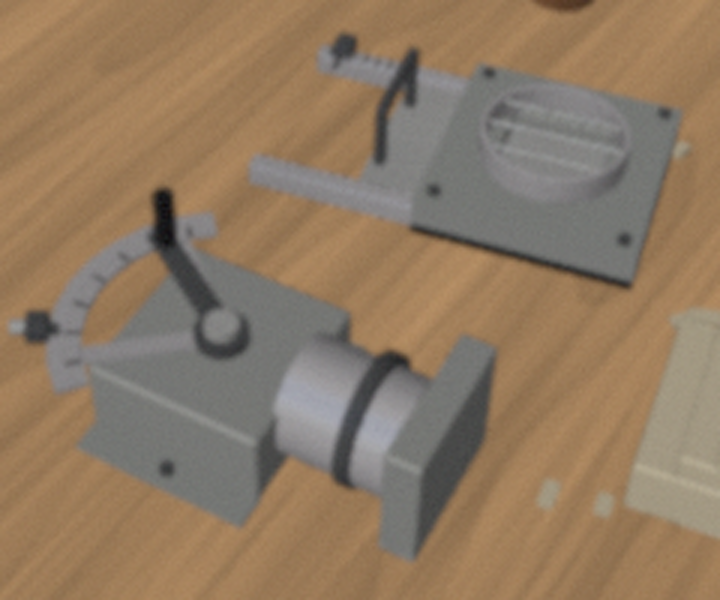

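```bash
cat > h.py <<'E'
import numpy as np, cv2
from rig import *
def ray(K,R,t,u,v,z):
    d=R@np.linalg.inv(K)@np.array([u,v,1.]); return t+d*(z-t[2])/d[2]
def pix(name,u,v,z):
    c=camera_params(name); return ray(c['K'],c['rotation'],c['position'],u,v,z)
def wpose(s):
    T=np.eye(4);T[:3,:3]=s['tcp_rot'];T[:3,3]=s['position']
    return T@camera_params("wrist")['tool_from_camera']
def snap(tag):
    s=sense();T=wpose(s);p,d=camera("wrist");np.savez(f"pics/{tag}.npz",p=p,d=d,T=T)
    cv2.imwrite(f"pics/{tag}.png",p[:,:,::-1])
def wpix(tag,u,v,z):
    f=np.load(f"pics/{tag}.npz");return ray(camera_params("wrist")['K'],f['T'][:3,:3],f['T'][:3,3],u,v,z)
def down(yaw):  # fingers down, jaw axis z at yaw
    z=np.array([np.cos(yaw),np.sin(yaw),0]);x=np.array([0,0,-1.]);return np.stack([x,np.cross(z,x),z],1)
E
python3 - <<'E'
from h import *
for n,u,v,z in [("pivot",622,285,.095),("clamp",724,420,.09),("gripbase",566,408,.09),("ptr",160,478,.03),("hL",163,368,.08),("hR",270,345,.08),("mouth",175,183,.068)]:
    print(n,pix("top",u/3.8+195-.4,v/3.8+130-.4,z))
print(pix("top",148,218,.0),pix("top",148,208,.22))
for q in [(.47,-.05),(.5,.15)]:
  for y in (np.pi/2,-np.pi/2,0,np.pi):
    print(q,y,inverse_kinematics([*q,.33],down(y)))
E
```

```text
pivot [ 0.63534138 -0.17598882  0.095     ]
clamp [ 0.52444986 -0.25925921  0.09      ]
gripbase [ 0.53408159 -0.12969884  0.09      ]
ptr [0.48050746 0.2079657  0.03      ]
hL [0.56759111 0.20160857 0.08      ]
hR [0.58689633 0.11368629 0.08      ]
mouth [0.72482476 0.19478223 0.068     ]
[0.60435943 0.50124411 0.        ] [0.60408238 0.44825473 0.22      ]
(0.47, -0.05) 1.5707963267948966 [-0.68338022  0.05878306  0.74743082  1.92512146 -0.04331891  1.1736694
  1.6507485 ]
(0.47, -0.05) -1.5707963267948966 [-0.89976869  0.06600635  0.98600533  1.93204406 -0.05967371  1.17371036
 -1.46246246]
(0.47, -0.05) 0 [-0.76728317  0.06037847  0.83893764  1.92802628 -0.04869902  1.17361443
  0.08959815]
(0.47, -0.05) 3.141592653589793 None
(0.5, 0.15) 1.5707963267948966 [-0.66444514  0.15396572  0.3346811   1.81029215 -0.05436827  1.18626843
  1.25776964]
(0.5, 0.15) -1.5707963267948966 [-0.97186168  0.17084381  0.69673065  1.82478774 -0.11790108  1.18767304
 -1.80888532]
(0.5, 0.15) 0 [-0.82348617  0.15916489  0.5196531   1.81811264 -0.08500609  1.18629837
 -0.27734683]
(0.5, 0.15) 3.141592653589793 [ 0.55248632  0.35746765 -1.1684271   1.75003058  0.34448169  1.26418114
  2.44183919]
```

```bash
python3 - <<'E'
from h import *
movep([.46,.16,.30],down(np.pi/2)); snap("wg"); print(sense()['time_s'])
movep([.47,-.18,.33],down(np.pi/2)); snap("wd"); print(sense()['time_s'],sense()['joint_pos'])
E
```

```text
2.25
3.5917 [-0.29205494  0.12663415  0.640611    1.86124185 -0.08213181  1.18041281
  1.95006459]
```

View pics/wg.png

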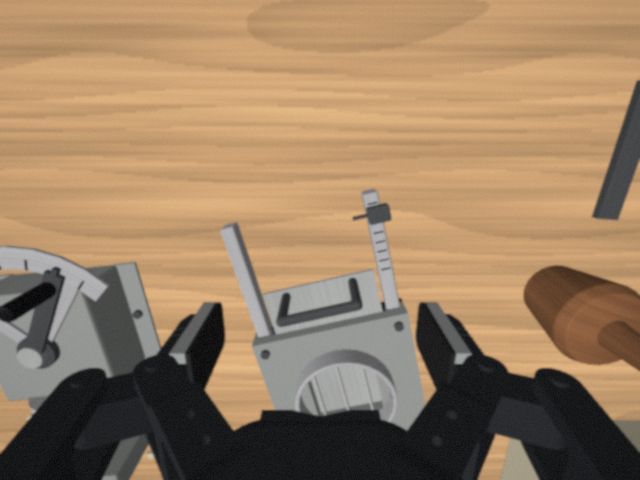

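View pics/wd.png

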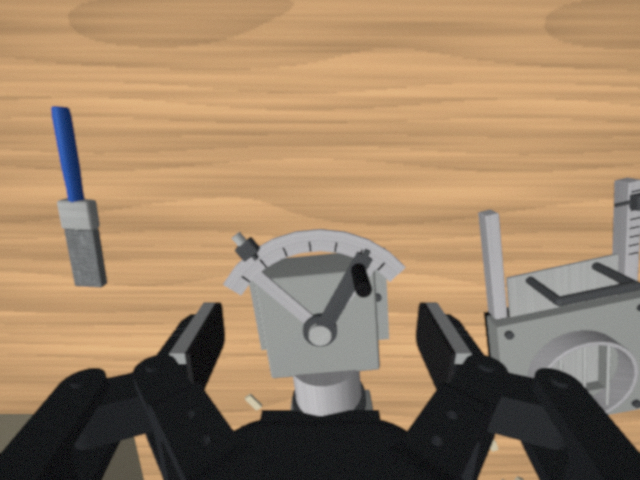

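Both fixtures are in view, with image-down pointing away from the robot. In wd the pivot is at (320,332), the clamp at (247,248) and the grip at (361,280). In wg the pointer clamp is at (377,214) and the handle at (320,308). I'll zoom in for precise points.

```bash
python3 - <<'E'
from h import *
p=np.load("pics/wd.npz")['p'][:,:,::-1]
cv2.imwrite("pics/wd_z.png",cv2.resize(p[220:370,215:415],None,fx=4,fy=4,interpolation=cv2.INTER_CUBIC))
p=np.load("pics/wg.npz")['p'][:,:,::-1]
cv2.imwrite("pics/wg_z.png",cv2.resize(p[180:330,215:415],None,fx=4,fy=4,interpolation=cv2.INTER_CUBIC))
E
```

```text
(no output)
```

View pics/wd_z.png

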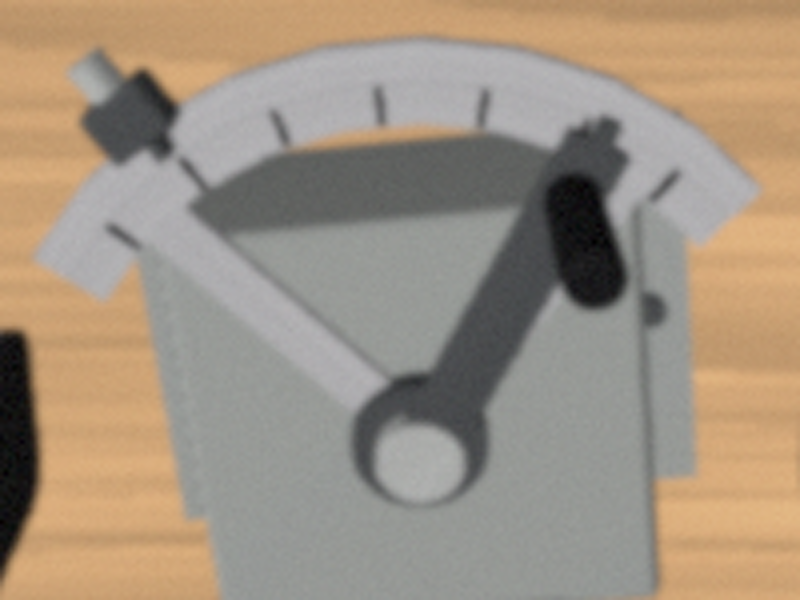

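View pics/wg_z.png

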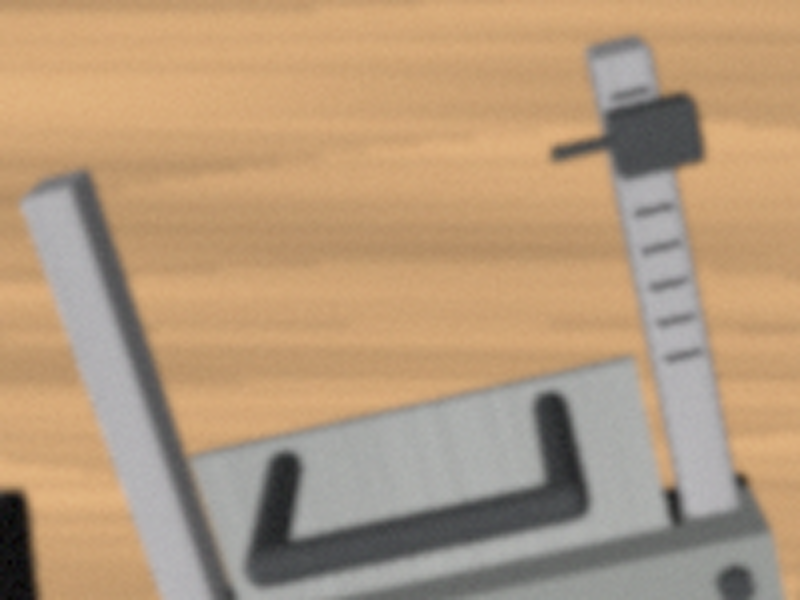

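```bash
python3 - <<'E'
from h import *
from scipy.optimize import least_squares
D=lambda x,y,z: wpix("wd",(x+.5)/4-.5+215,(y+.5)/4-.5+220,z)
G=lambda x,y,z: wpix("wg",(x+.5)/4-.5+215,(y+.5)/4-.5+180,z)
out=np.array([D(x,y,.079)[:2] for x,y in [(425,38),(320,53),(240,85),(540,52),(640,95),(690,128),(757,188),(35,260)]])
r=least_squares(lambda q:np.hypot(*(out-q).T)-.134,[.63,-.17]);pv=r.x;print("pivot arc",pv,(r.fun*1e3).round(1))
r2=least_squares(lambda q:np.hypot(*(out-q[:2]).T)-q[2],[.63,-.17,.13]);print("free r",r2.x)
for z in(.088,.095,.1,.105):print("cap",z,D(421,461,z)[:2])
def ang(p,n):
    v=p[:2]-pv;print(n,p[:2],"az",np.degrees(np.arctan2(v[1],v[0]))%360,"r",np.hypot(*v))
ang(D(131,116,.095),"clamp");ang(D(162,148,.09),"nib");ang(D(95,75,.087),"screw")
ang(D(600,280,.143),"griptop");ang(D(573,195,.090),"gripbase"); ang(D(600,150,.088),"tip")
for x,y in [(122,235),(195,173),(280,127),(380,106),(484,108),(570,140),(665,186)]: ang(D(x,y,.079),"tick")
bL=G(632,357,.019);bR=G(192,457,.019);h1=G(263,565,.083);h2=G(570,500,.083)
y=bL-bR;print("blade",bL,bR,"w",np.hypot(*y[:2]),"yaw",np.degrees(np.arctan2(y[1],y[0])))
y2=h2-h1;print("bar",h1,h2,np.linalg.norm(y2),np.degrees(np.arctan2(y2[1],y2[0])))
a=np.arctan2(y[1],y[0])-np.pi/2;gx=np.array([np.cos(a),np.sin(a)])
pt=G(557,153,.024);pb=G(606,141,.024);c=G(655,135,.038)
print("ptr",pt,pb,"block",c)
for q in(pt,pb,c):print("pull",-(q-bL)[:2]@gx)
m=(h1+h2)/2;print("mid",m,"bar in front",-(m-bL)[:2]@gx)
# rails direction
for A,B in [((608,50),(690,510)),((650,45),(738,505)),((30,205),(170,590)),]:
    A=G(*A,.024);B=G(*B,.024);d=B-A;print("rail",np.degrees(np.arctan2(d[1],d[0])))
print("top ptr",pix("top",(150)/3.8+195-.4,478/3.8+130-.4,.026))
E
```

```text
pivot arc [ 0.63472357 -0.17781958] [ 1.3  0.1 -1.9  1.4 -0.1 -0.7 -0.6  0.2]
free r [ 0.63327326 -0.17791309  0.13274703]
cap 0.088 [ 0.63451716 -0.17819771]
cap 0.095 [ 0.62971336 -0.17820608]
cap 0.1 [ 0.62628208 -0.17821206]
cap 0.105 [ 0.62285079 -0.17821804]
clamp [ 0.51746772 -0.25941906] az 214.8344285212482 r 0.1428545072916706
nib [ 0.52902643 -0.25235964] az 215.19237361275796 r 0.12933717539448986
screw [ 0.50807067 -0.27061577] az 216.22953071940663 r 0.15700983626294385
griptop [ 0.54361763 -0.13329039] az 153.9523340275523 r 0.10140582573652522
gripbase [ 0.54344091 -0.13438304] az 154.55271801989656 r 0.10109034064217161
tip [ 0.53024811 -0.12689663] az 154.0146819958547 r 0.11622507745820232
tick [ 0.56150518 -0.26834677] az 231.0340682249055 r 0.11643068161383147
tick [ 0.54130561 -0.24532415] az 215.85217604906705 r 0.11525529314383931
tick [ 0.5267116  -0.21967109] az 201.1799037608957 r 0.11583667340513058
tick [ 0.52013411 -0.19032092] az 186.22616158804377 r 0.11526936918393918
tick [ 0.52070872 -0.16000015] az 171.11707821712162 r 0.11539895731214671
tick [ 0.53066626 -0.13455622] az 157.42418037635318 r 0.11269268953020137
tick [ 0.54527802 -0.10576521] az 141.14623268874212 r 0.11485790434970322
blade [0.55154757 0.22902022 0.019     ] [0.58766185 0.08509178 0.019     ] w 0.14839015956243592 yaw 104.08575058317706
bar [0.58833087 0.1157617  0.083     ] [0.56728075 0.20284317 0.083     ] 0.08958956677124445 103.58936554278081
ptr [0.48222558 0.2020689  0.024     ] [0.4784712  0.21674393 0.024     ] block [0.47306821 0.22892618 0.038     ]
pull 0.0737969028334971
pull 0.07386688236298883
pull 0.07614258172876293
mid [0.57780581 0.15930243 0.083     ] bar in front -0.008501235919053695
rail 12.496031963599801
rail 13.749448678143915
rail 14.370719381763132
top ptr [0.48079168 0.21678309 0.026     ]
```

```bash
cat >> h.py <<'E'
PV=np.array([.6342,-.1779])
def lev(az,z=.129): a=np.radians(az);return [*(PV+.1005*np.array([np.cos(a),np.sin(a)])),z],down(a-np.pi/2+np.pi)
E
python3 - <<'E'
from h import *
for az in(154.3,185,215.3):
    p,R=lev(az);print(az,inverse_kinematics(p,R))
    p,R=lev(az);R=R@np.diag([1,-1,-1.]);print(inverse_kinematics(p,R))
E
```

```text
154.3 [-0.60049476  0.69355367  1.11109072  1.97421177 -0.76572376  0.97310082
 -1.12513811]
[-0.27249787  0.47880305  0.57814095  1.95873002 -0.35669521  0.80528092
  1.62736983]
185 [-0.45965847  0.65243459  1.02737995  1.95910878 -0.700302    0.93799085
 -0.56000589]
[-0.17106993  0.48617823  0.57220148  1.94510715 -0.35654725  0.81084374
  2.25581189]
215.3 [-0.32099455  0.66944353  0.95178994  1.87520584 -0.66828354  0.95385449
 -0.01393652]
[ 0.22683195  0.48496427  0.14235708  1.84447174 -0.09072053  0.81839391
  2.60194491]
```

```bash
python3 - <<'E'
from h import *
p,R=lev(154.3,.26);movep(p,R)
p,R=lev(154.3);print(move_l(p,R,feed=.12,until_force=15))
snap("pre");s=sense();print(s['time_s'],s['position'],s['wrist_force'])
command_gripper(0.0,30);s=sense();print(s['finger_gap'],s['wrist_force'],s['time_s'])
E
```

```text
False
7.6917 [ 0.54418028 -0.13454175  0.12978337] [-0.25858075  1.38943495  0.39880279]
0.017191354831938312 [-0.44322592  1.10769717  2.38232426] 8.3167
```

View pics/pre.png

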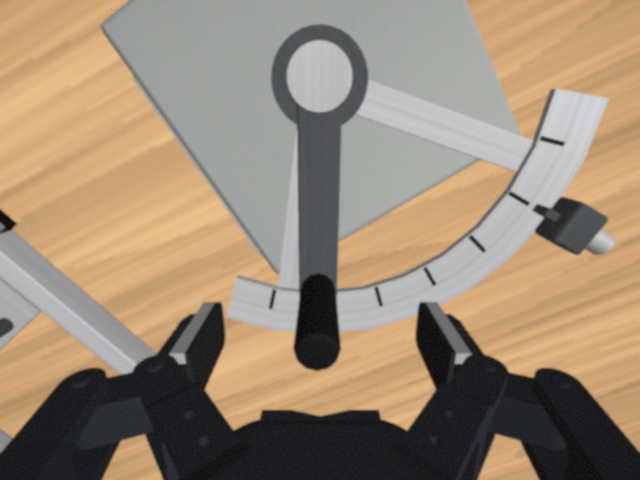

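The grip at (318,320) is centred between the fingers, and the gap of 17 mm confirms the grasp. The lever runs vertically in the image towards its hub at (319,75). The clamp nib is at (543,211), about 15 mm of arc beyond a tick. Next I'll swing the lever.

```bash
python3 - <<'E'
from h import *
for az in np.linspace(154.3,215.3,8)[1:]:
    p,R=lev(az);move_l(p,R,feed=.08)
s=sense();print(s['time_s'],s['finger_gap'],s['wrist_force'],s['position'])
snap("held")
E
```

```text
10.7083 0.016958475376387255 [-1.7789513  -4.2493967   5.04313997] [ 0.55187402 -0.23624283  0.12912492]
```

View pics/held.png

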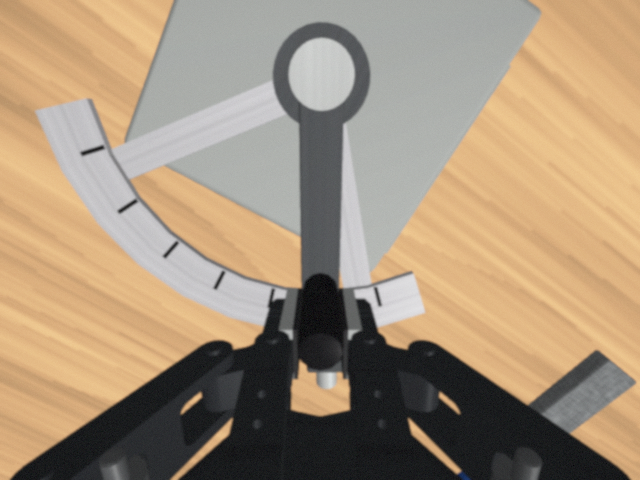

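The clamp's screw at (327,380) sits almost in line with the lever (x about 320), 1–1.5° further on. I'll nudge it by 1°, release, lift and check.

```bash
python3 - <<'E'
from h import *
p,R=lev(216.3);move_l(p,R,feed=.03)
sleep(.2);command_gripper(.085);p,R=lev(216.3,.24);move_l(p,R,feed=.2)
snap("after");print(sense()['time_s'])
p=np.load("pics/after.npz")['p'][:,:,::-1]
cv2.imwrite("pics/after_z.png",cv2.resize(p[80:380,170:470],None,fx=2,fy=2,interpolation=cv2.INTER_CUBIC))
E
```

```text
12.6333
```

View pics/after_z.png

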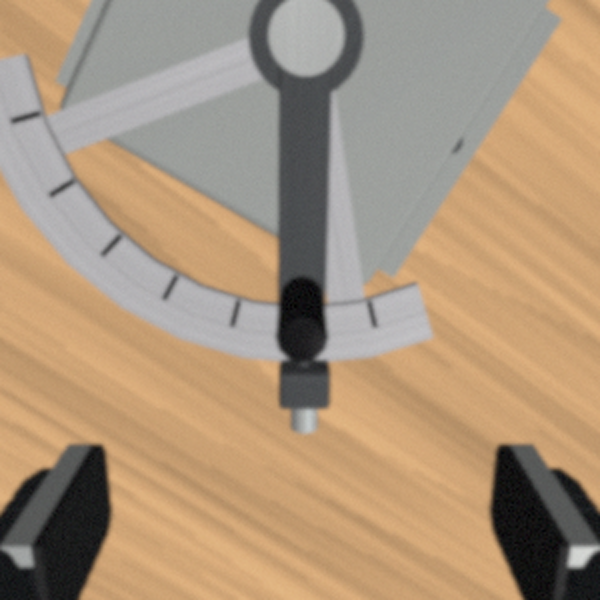

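The lever, the clamp at (304,385) and its screw are collinear within about 1°, so the lever is set. Now the gate.

```bash
python3 - <<'E'
from h import *
a=np.radians(13.9);g=np.array([np.cos(a),np.sin(a),0]);bar=np.array([.5785,.1594,.086]);R=down(a)
print(inverse_kinematics(bar,R),inverse_kinematics(bar-.08*g,R))
movep(bar+[0,0,.13],R);command_gripper(.06)
snap("gabove")
print(move_l(bar,R,feed=.12,until_force=12))
snap("gpre");s=sense();print(s['time_s'],s['position'],s['wrist_force'])
E
```

```text
[-0.60583555  0.56254545  0.36173276  1.88142042 -0.28139736  0.74733104
  0.15547347] [-0.66540723  0.46368425  0.3959096   2.07015432 -0.28551615  0.65907198
  0.16297419]
False
15.8167 [0.57913012 0.15952431 0.08688173] [ 0.64381482 -0.52687775  0.17132251]
```

View pics/gabove.png

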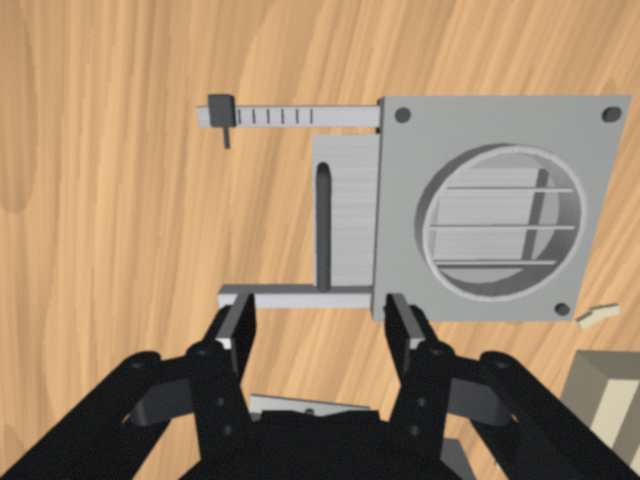

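View pics/gpre.png

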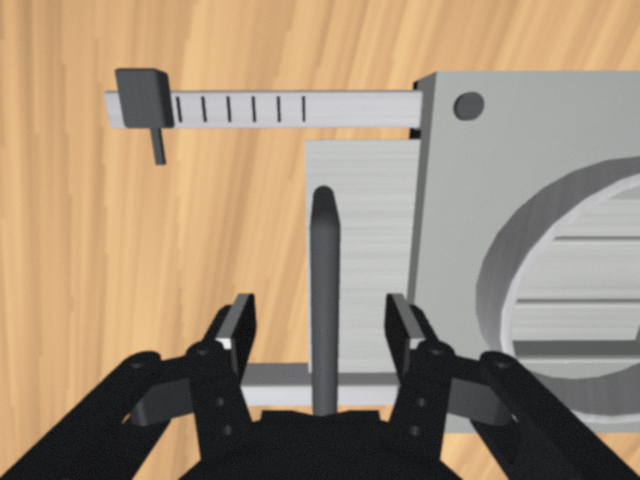

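The bar is centred between the fingers at x about 324, and the view is square to the gate. The pointer is at (226,137) in the upper view and the blade edge at (313,136). I'll measure from these, grip and pull.

```bash
python3 - <<'E'
from h import *
a=np.radians(13.9);g=np.array([np.cos(a),np.sin(a),0])
for t,pp,e in[("gabove",(226,140),(313.2,137)),("gpre",(158,157),(305.5,142))]:
    P=wpix(t,*pp,.023);E=wpix(t,*e,.019);print(t,P,E,"pull",(E-P)@g)
command_gripper(0,60);s=sense();print(s['finger_gap'],s['wrist_force'],s['position'],s['time_s'])
move_l(s['position']-.074*g,None,feed=.06)
sleep(.3);snap("pull");s2=sense();print(s2['position'],(s['position']-s2['position'])@g,s2['wrist_force'],s2['finger_gap'],s2['time_s'])
p=np.load("pics/pull.npz")['p'][:,:,::-1]
cv2.imwrite("pics/pull_z.png",cv2.resize(p[40:240,220:440],None,fx=3,fy=3,interpolation=cv2.INTER_CUBIC))
E
```

```text
gabove [0.47963574 0.20692353 0.023     ] [0.55423606 0.22774099 0.019     ] pull 0.07741669994133396
gpre [0.47937639 0.20322034 0.023     ] [0.55286624 0.22895638 0.019     ] pull 0.07752032962745792
0.009906511986744342 [ 3.68590227  0.65157206 -0.06458528] [0.58002178 0.15983762 0.0866312 ] 16.325
[0.51047806 0.14243924 0.08665188] 0.07168681301436797 [ 8.57576741  1.61171284 -8.06955654] 0.009886415024461316 18.0333
```

View pics/pull_z.png

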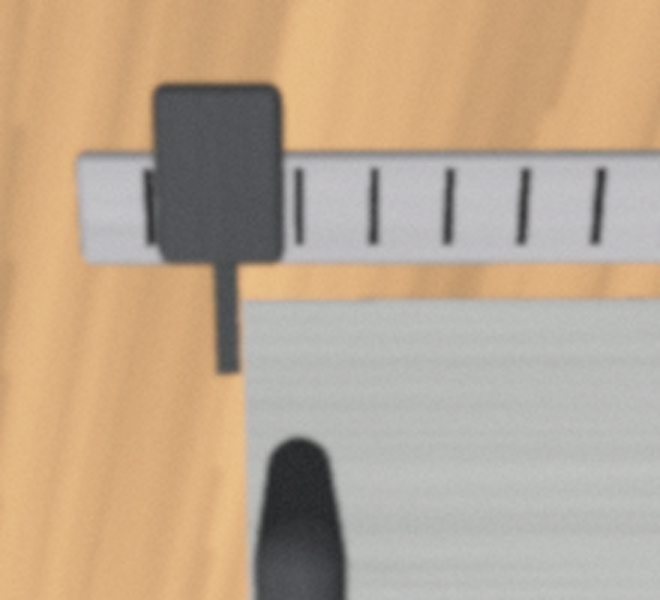

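The blade's edge (x about 244) is still one pointer-width short of the pointer's middle (x about 227), roughly 3.5 mm. I'll measure it and correct.

```bash
python3 - <<'E'
from h import *
a=np.radians(13.9);g=np.array([np.cos(a),np.sin(a),0])
f=lambda t,x,y,z,ox,oy:wpix(t,(x+.5)/3-.5+ox,(y+.5)/3-.5+oy,z)
r=(f("pull",244,320,.019,220,40)-f("pull",227.5,340,.024,220,40))@g;print("remaining",r)
s=sense()
# commanded target last = start-.074g
t=np.array([.58002178,.15983762,.0866312])-(.074+r)*g
move_l(t,None,feed=.03);sleep(.3);snap("pull2");s2=sense();print((s['position']-s2['position'])@g,s2['wrist_force'],s2['finger_gap'],s2['time_s'],s2['qd'].round(4) if hasattr(s2['qd'],'round') else s2['qd'])
p=np.load("pics/pull2.npz")['p'][:,:,::-1]
cv2.imwrite("pics/pull2_z.png",cv2.resize(p[40:240,220:440],None,fx=3,fy=3,interpolation=cv2.INTER_CUBIC))
p,d=camera("top");cv2.imwrite("pics/top1_z.png",cv2.resize(p[130:280,195:405,::-1],None,fx=3.8,fy=3.8,interpolation=cv2.INTER_CUBIC))
E
```

```text
remaining 0.002684007941299768
0.002638424426278644 [ 8.60481416  1.72548608 -7.86175993] 0.010101754607717214 18.6333 [-0.0001  0.0005 -0.0001  0.0016 -0.      0.0009  0.0022]
```

View pics/pull2_z.png

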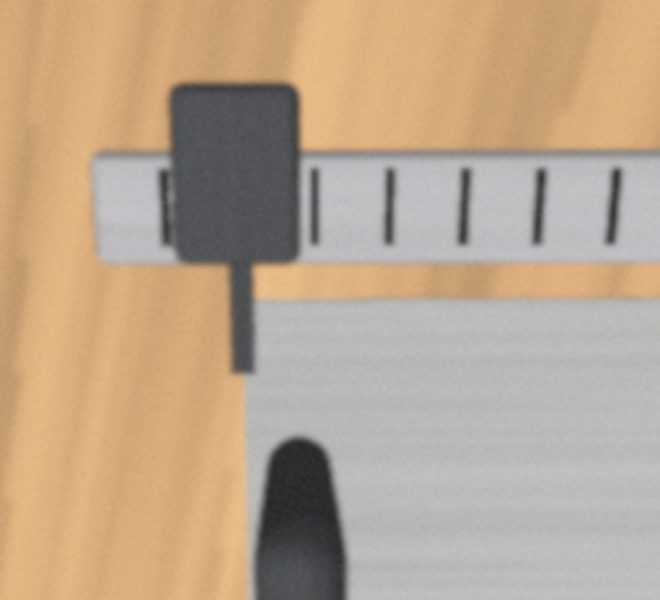

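View pics/top1_z.png

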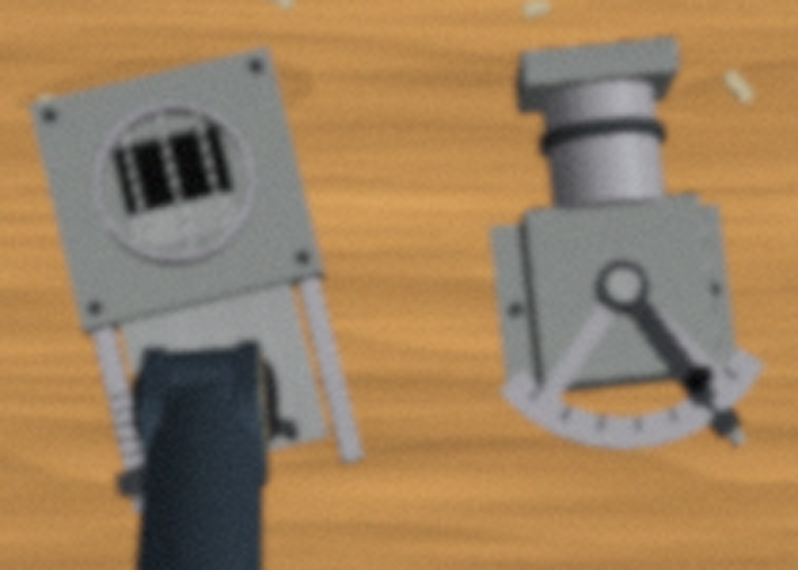

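The blade's edge (x about 245) is now level with the pointer's middle (x about 243). The top view shows the lever still lined up with its clamp at (725,422), and the wrist force shows the spring's pull. I'm handing in.

```bash
python3 - <<'E'
from rig import *
print(finish_job());s=sense();print(s['time_s'],s['position'],s['wrist_force'],s['finger_gap'])
E
```

```text
the job is handed in; nothing more can be done
None
the job is handed in; nothing more can be done
```

I set the damper lever to its clamp while the gate was shut. I then pulled the blade out about 74 mm to the pointer and handed in at about 18.7 s, still gripping the handle (60 N commanded).

- **Lever:** after I let go, the wrist view showed it in line with the clamp and its screw to within about 1°. The top view after the pull showed it had not moved.
- **Blade:** its front edge was within about 0.5 mm of the pointer's middle. The wrist force showed a steady pull of about 9 N towards shut, and the fingers were closed on the bar with a 10 mm gap.
- **Disagreement:** early camera estimates of the pull needed ranged from 74 to 77.5 mm, so I settled it with a close-up view and a final 2.6 mm correction.
- **Not checked:** I kept the arm clear of the mallet, brush and rasp, but did not measure them again at the end. `finish_job()` reports no verdict, and no state could be read after it.

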